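# Release and push out a drive unit's filter slide with a pin punch

## Robot

A 6-joint arm with a two-finger parallel gripper is mounted at the origin on the work surface. World frame = base frame: x ahead of the robot, y to its left, z up, the work surface at z = 0. Lengths are in m, angles in rad, forces in N, time in s.
With the tool pointing down it reaches from about 0.3 to 0.75 m from the base axis. Payload 8.5 kg.
Tool frame: the origin (TCP) lies at the very end of the fingers, on their centre line; the grasp point (between the pads) lies 19 mm behind it (manip.grip_depth is the distance from the TCP to the grasp point, in m); z points along the fingers, y is the line along which they close (so a half turn about z gives the same grasp; the last joint's range is limited). The gripper opens to 85 mm and grips with 20 to 120 N. Pads are 22 mm wide; open, the fingers measure 114 mm over their backs; the gripper's body (76 mm by 85 mm) begins 54 mm behind the grasp point. The pads swing forward as they close: fully open they stand 13 mm farther back than shut.
Start: joints at [-1.365, 0.381, 1.297, -0, 1.464, -0.215], TCP at [0.225, -0.502, 0.231] pointing down, gripper open.
Joint ranges: [-3.11, 3.11], [-0.89, 2.33], [0.22, 2.48], [-1.42, 4.56], [0.17, 2.85], [-2.88, 2.88]. Speed limits (rad/s): [2.39, 2.39, 3.14, 3.14, 3.14, 3.14].

## Interface

Orientations are given as a rotation vector (axis times angle).
In Python, from cell import monitor, get_image, get_calibration, manip, find_in gives the robot as it stands. The module is installed in compiled form; this text tells all that it offers.
- The arm moves only by the tool play_rows, never from a script. Its argument "motion" is a list that holds one entry, the list of rows, each a list of 7 numbers: the shift along the tool's x, y, z in m, then the turn, a rotation vector about the tool's x, y, z in rad, then the closure in counts, from 0 (fully open) to 255 (shut). In form: [[[tx, ty, tz, rx, ry, rz, gripper], ...]]. A call has 1 to 20 rows; each row is the pose to reach, as a shift and turn from the pose commanded when the call began, along the tool's axes at that moment; what a row does not reach only later rows make up. A row lasts 1/10 s, in which the tool goes at most 50 mm and 8.59 degrees, less where a joint would pass 70% of its speed; a pose out of reach is approached as far as the arm can. A call with a gripper value outside its range is refused whole. The fingers move at their own pace and stop on an object; "newtons" is the grip in N (left out, the last holds). Time passes only in rows, so rows that repeat a pose let the fingers close. It gives the time, the measured TCP pose, the force, the opening and the grip force at its end, in the units of the state.
- monitor.observe(): the state, without advancing time (a new reading comes with each control period).
- get_image(name): name is "side" or "top"; returns (picture, depth): 400x640x3 uint8, blue, green, red; 400x640 float32, m along the optical axis (not along the pixel's ray), 0 where there is no reading.
- get_calibration(name): a dict with "intrinsics" (3x3 intrinsics, pixels), "k1" (the pictures are not rectified: a ray, as slopes to the right and down, at radius r is drawn at 1 + k1 r^2 times it, then the intrinsics apply), "rvec" (rotation vector, rad) and "tvec" (3), from world to camera coordinates, as OpenCV has them. Camera axes: x right, y down, z forward; pixel columns grow to the right and rows downward; lengths in m; the calibration is good to about 2 mm. A picture is of the moment at which its call begins. get_calibration takes no time and is no camera call.
- manip.sign_off(): hands the job in; it is judged then, once.
Trained networks look in the newest picture that a camera, given by its name, has taken for a name from the list of things; names that differ only in an ending like _2 or _b are one class to them, and where a whole thing is asked for, a point or a joint stands for the part that bears it (a point fixed in the world has none). Each returns a list of dicts, best first, with "conf" (0 to 1); they miss things now and then, are a little off and sometimes report something else, mostly with a low value. They report only what shows in the picture. A call takes as long as a camera call. They do not tell look-alikes from the thing itself.
- find_in(name, camera): "box" ([centre column, centre row, width, height] in pixels, round what is visible of it).
The state is a dict: "time_s": time; "q": joint angles; "joint_vel": joint speeds; "effort": joint torques, N m; "position": TCP position; "eef_rot": TCP orientation; "contact_force": force on the tool from outside, world axes, zero at the start; "torque": the same for the moment, N m; "opening": finger opening in m; "grip_force": force on a finger pad.
Only numpy, scipy, OpenCV 4.12 (cv2) and the standard library are available. Lean on these libraries where they do the work, as an engineer would, in place of code of your own. Each camera call takes 0.05 s, during which the arm holds its last target. There are 200 camera calls.

## Task

Take the orange-handled punch out of its wooden stand and push its steel pin down the release hole in the grey filter slide on the blue drive unit, so that the button in the hole is held fully down. Keeping it down, gently push the slide with the pin all the way out to its end stop; do not press or push hard, the latch is delicate, and let nothing but the pin bear on the unit. Then put the punch back upright in its stand, fully down, and leave the gear, the bearing and the bushing as they are.

Things in the scene. Friction and masses are not known exactly. Their poses are not given: they have to be found in the camera images.
- drive: Blue drive unit, 200 x 120 x 80 mm (x, y, z), fixed. Origin: centre of its underside. The slide comes out along its +x axis, through the open +x end of a 68 mm wide channel in its top. The solid -x end and the side walls are 80 mm high. The latch inside is delicate: the punch must never bear on the drive, its slide or its button with more than 20 N in all.
- slide (a joint): Travel of the grey filter slide (160 x 66 x 28 mm) along the drive's +x, in m: 0 to 0.004 is locked in, 0.052 is the end stop. Friction about 2.5 N, some drag if moved fast. Unless the button is held down, a latch blocks the slide, at once and again at notches on the way out; past 0.047 it is clear of the last notch.
- slide_hole (a point): Centre of the mouth of the release hole in the slide's top, 78 mm above the bench, between two short yellow bars. Moves with the slide; axes as the drive's. Round, upright, 15 mm wide, 2 mm chamfer. The red button (13 mm) in it is recessed: its top lies 3 to 17 mm below the mouth, different every time and not measured.
- slide_front (a point): Middle of the lower edge of the slide's front face with its yellow strip, flush with the drive's +x end when closed, 50 mm above the bench. The button that frees the slide is sprung: it starts to move at about 3 N, frees the latch after 5.2 mm and meets its stop after 5.7 mm at about 7 N; then the force climbs by some 10 N per mm. 8 to 11 N down holds it fully down.
- punch: Pin punch, loose, 0.09 kg. Square orange handle 20 x 20 x 56 mm with a round steel pin, 8 mm thick and 42 mm long, below it. Origin: centre of the handle's lower face; +z goes up the handle, x and y are square to the handle's flats. Stands upright in the stand with the handle's lower face on the stand's top, 50 mm above the bench.
- punch_tip (a point): Centre of the flat end of the punch's pin, 42 mm below the punch's origin. Axes as the punch's.
- stand: Dark wooden stand, 70 x 70 x 50 mm, fixed. Origin: centre of its underside. In the middle of its top an upright round hole, 16 mm wide and 47 mm deep with a 3 mm chamfer, for the pin.
- gear: Dark steel gear wheel, 58 mm across and 14 mm thick with a 22 mm hub to 24 mm height, loose, lying on the bench. Origin: centre of its underside.
- bearing: Steel bearing ring, 48 mm across and 16 mm high, loose on the bench. Origin: centre of its underside.
- bushing: Brass flanged bushing, 48 mm across the flange and 34 mm high, loose, upright on the bench. Origin: centre of its underside.
Not all that is in view belongs to the job. Several things look just like the drive: the one meant starts farthest to the robot's left.

How it is judged:
By the outcome, as a careful person would: the job done as asked, in the order asked, and still so for the second after the job is handed in, with the robot touching nothing.
It also fails if it takes over 64 s, if anything falls off the work surface, if the arm or the gripper's body presses on something with over 40 N, if the wrist force passes 120 N, or if a joint passes its speed limit or range.

## Working session

There is one attempt and no reset: what is moved stays moved. The work goes in short steps, Python scripts to look and compute and a tool call to move; the robot and the scene stay as the last step left them, time stands still between calls to the robot, and variables do not carry over. Pictures are saved under pics/ and viewed, at most 10 in all, crops included, and the job is handed in when it is done.

Besides the shell and the picture viewer there is one more tool, called after "Request:" as name([rows], argument=value, ...), one row to a line, values as JSON. play_rows: Moves the arm, as the interface text tells. Its arguments: {"type":"object","properties":{"motion":{"type":"array","items":{"type":"array","items":{"type":"array","items":{"type":"number"}}}},"newtons":{"type":"number"}},"required":["motion"]}

```bash
mkdir -p pics
cat > h.py <<'E'
import numpy as np, cv2
from cell import monitor, get_image, get_calibration, manip, find_in
def cal(n):
    c=get_calibration(n); return np.array(c["intrinsics"]),c["k1"],cv2.Rodrigues(np.array(c["rvec"],float))[0],np.array(c["tvec"],float).ravel()
def rays(n,uv):
    K,k1,R,t=cal(n); d=np.array([k1,0,0,0,0.])
    p=cv2.undistortPoints(np.array(uv,float).reshape(-1,1,2),K,d).reshape(-1,2)
    return np.c_[p,np.ones(len(p))]
def at_depth(n,uv,z):
    K,k1,R,t=cal(n); return (rays(n,uv)*np.array(z).reshape(-1,1)-t)@R
def at_height(n,uv,h):
    K,k1,R,t=cal(n); r=rays(n,uv)@R; c=-R.T@t
    return c+r*((h-c[2])/r[:,2])[:,None]
def proj(n,P):
    K,k1,R,t=cal(n); return cv2.projectPoints(np.array(P,float).reshape(-1,1,3),R,t,K,np.array([k1,0,0,0,0.]))[0].reshape(-1,2)
def cloud(n,dep):
    v,u=np.mgrid[0:400,0:640]; return at_depth(n,np.c_[u.ravel(),v.ravel()],dep.ravel()).reshape(400,640,3)
E
python3 - <<'E'
from h import *
for n in("side","top"):
    im,d=get_image(n); cv2.imwrite(f"pics/{n}0.png",im); np.save(f"{n}0.npy",d)
    K,k1,R,t=cal(n); print(n,-R.T@t,K[0,0],k1)
    for o in("drive","slide_hole","punch","stand","gear"):
        print(o,[(np.round(x["box"]).tolist(),round(x["conf"],2)) for x in find_in(o,n)][:5])
s=monitor.observe();print(s["eef_rot"],s["opening"],s["contact_force"],manip.grip_depth)
E
```

```text
side [0.20817421 0.51977977 0.68162412] 479.93373586507425 -0.030684667006907473
drive [([373.0, 148.0, 96.0, 73.0], 0.8), ([343.0, 202.0, 113.0, 84.0], 0.65), ([262.0, 365.0, 66.0, 67.0], 0.28)]
slide_hole [([369.0, 129.0, 64.0, 33.0], 0.8)]
punch [([259.0, 341.0, 15.0, 35.0], 0.73)]
stand [([260.0, 364.0, 66.0, 70.0], 0.86)]
gear [([237.0, 218.0, 32.0, 22.0], 0.96)]
top [ 0.45274341 -0.10916376  0.9988883 ] 383.723438603027 -0.09423763559071231
drive [([354.0, 193.0, 51.0, 82.0], 0.78), ([439.0, 174.0, 56.0, 87.0], 0.64)]
slide_hole [([357.0, 183.0, 30.0, 68.0], 0.94), ([445.0, 165.0, 27.0, 60.0], 0.71), ([251.0, 133.0, 19.0, 19.0], 0.51)]
punch [([190.0, 221.0, 16.0, 9.0], 0.57)]
stand [([198.0, 223.0, 33.0, 28.0], 0.79), ([300.0, 127.0, 26.0, 21.0], 0.26)]
gear [([298.0, 127.0, 26.0, 24.0], 0.78)]
[-3.07231742e+00 -6.56090571e-01  6.58194413e-05] 0.08511912980447274 [-0.34165345  0.7948913   0.19007414] 0.0187
```

View pics/top0.png

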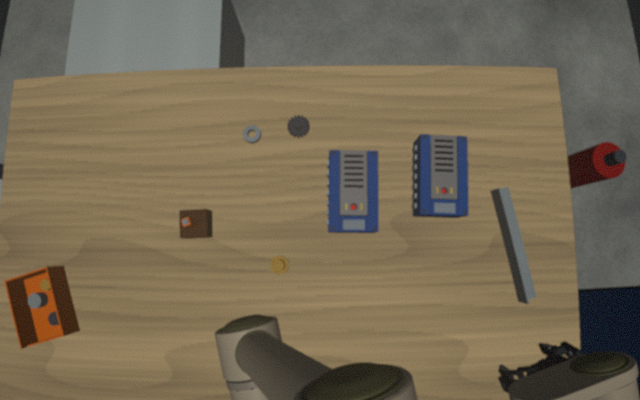

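View pics/side0.png

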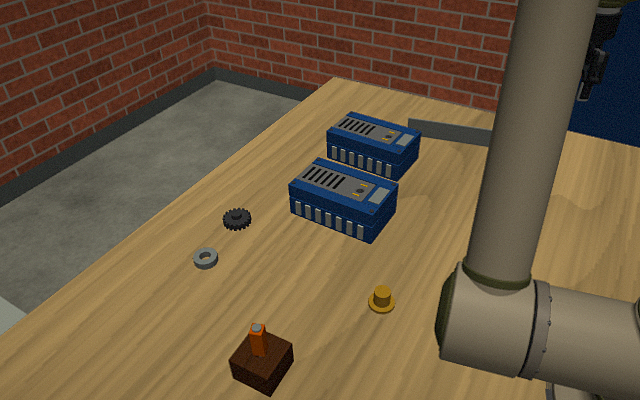

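Two candidates look like the drive. In the top view they sit at (354,191) and (440,176); in the side view at (343,200) and (373,147). Left of the robot is the left side of the top view, so the one at top (354,191) fits. I'll measure it and check a crop.

Run:
```python
from h import *
im=cv2.imread("pics/top0.png"); d=np.load("top0.npy"); C=cloud("top",d)
hsv=cv2.cvtColor(im,cv2.COLOR_BGR2HSV)
def box(m):
    r=cv2.minAreaRect(C[m][:,:2].astype(np.float32)*1000); return np.round(r[0],1),np.round(r[1],1),round(r[2],2),m.sum()
v,u=np.mgrid[0:400,0:640]
for c in((354,191),(440,176)):
    w=(abs(u-c[0])<45)&(abs(v-c[1])<55)&(d>0)
    print("z pct",np.percentile(C[w][:,2],[1,10,50,90,99]).round(3))
    m=w&(C[...,2]>.068)&(C[...,2]<.1); print("drive",box(m))
    y=w&(hsv[...,0]>15)&(hsv[...,0]<35)&(hsv[...,1]>90)&(C[...,2]>.065)
    r=w&((hsv[...,0]<10)|(hsv[...,0]>170))&(hsv[...,1]>90)&(C[...,2]>.05)
    for q in(y,r): print(q.sum(),at_height("top",[[u[q].mean(),v[q].mean()]],.078).round(4))
w=(abs(u-196)<30)&(abs(v-223)<30)&(d>0)
print("stand",box(w&(C[...,2]>.04)&(C[...,2]<.06)))
m=w&(C[...,2]>.09)&(C[...,2]<.12); print("punch",box(m))
# side
S=cv2.imread("pics/side0.png"); ds=np.load("side0.npy"); D=C2=cloud("side",ds); hs=cv2.cvtColor(S,cv2.COLOR_BGR2HSV)
C=D
w=(abs(u-260)<45)&(abs(v-360)<42)&(ds>0)
print("s stand",box(w&(C[...,2]>.047)&(C[...,2]<.053)))
m=w&(C[...,2]>.1)&(C[...,2]<.112); print("s punch top",box(m), C[m].mean(0))
w=(u>285)&(u<400)&(v>155)&(v<245)&(ds>0)
print("s drive",box(w&(C[...,2]>.074)&(C[...,2]<.09)))
y=w&(hs[...,0]>15)&(hs[...,0]<35)&(hs[...,1]>100); print(np.c_[u[y],v[y]].mean(0),at_height("side",[np.c_[u[y],v[y]].mean(0)],.08))
a=cv2.resize(im[140:245,310:480],None,fx=4.5,fy=4.5,interpolation=2)[:, :765]
b=cv2.resize(im[200:250,165:225],None,fx=2.2,fy=2.2); cv2.imwrite("pics/c1.png",a)
b=cv2.resize(S[310:400,210:320],None,fx=3.2,fy=3.2,interpolation=2); e=cv2.resize(S[150:250,280:410],None,fx=3.2,fy=3.2,interpolation=2)
e=e[:288]; cv2.imwrite("pics/c2.png",np.hstack([b,e]))
```

```text
z pct [-0.003 -0.001  0.003  0.081  0.084]
drive (array([ 585.8, -190.9]), array([120.8, 198.6]), 88.44, np.int64(3978))
23 [[ 0.5458 -0.1895  0.078 ]]
28 [[ 0.5453 -0.1882  0.078 ]]
z pct [-0.003 -0.001  0.003  0.081  0.083]
drive (array([ 623.6, -414.9]), array([122.3, 201.8]), 87.05, np.int64(3916))
29 [[ 0.5826 -0.4155  0.078 ]]
24 [[ 0.5817 -0.4107  0.078 ]]
stand (array([513.2, 208.1]), array([71.1, 70.4]), 1.72, np.int64(675))
punch (array([513.5, 208.1]), array([20.7, 18.6]), 19.52, np.int64(85))
s stand (array([513. , 208.7]), array([72.5, 71.3]), 2.42, np.int64(1449))
s punch top (array([513. , 208.6]), array([20.3, 21.2]), 22.77, np.int64(184)) [0.51142547 0.20993272 0.10613416]
s drive (array([ 585.8, -190.3]), array([123.6, 202.1]), 88.46, np.int64(3495))
[329.06216696 215.67246892] [[ 0.5602878  -0.08694653  0.08      ]]
```

View pics/c1.png

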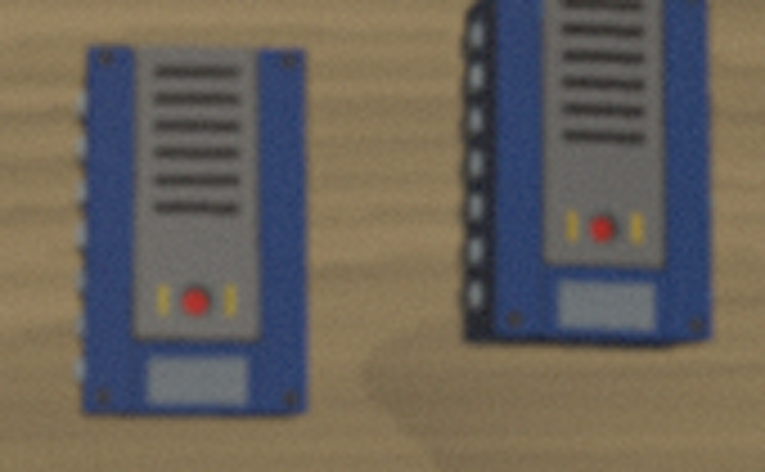

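View pics/c2.png

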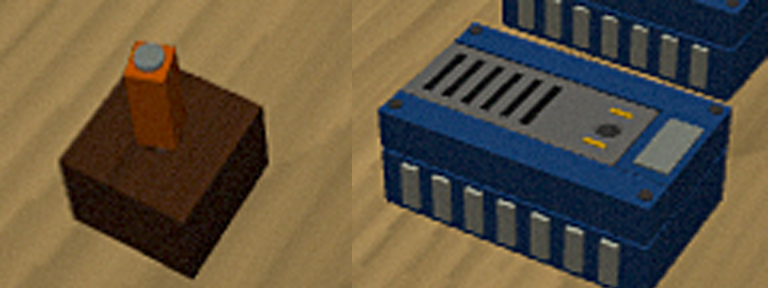

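The crop confirms it. The left unit has its red button at crop (195,300), which is top image (353,207), between the yellow bars. Its solid, labelled end faces the robot, so the slide comes out along about world +x (yaw −1.5°). The punch stands upright in its stand with a yaw of about 21°.

```bash
cat >> h.py <<'E'
from scipy.spatial.transform import Rotation as Ro
def to(x,y,z,yaw,base=None):
    s=monitor.observe(); p,R=(np.array(s["position"]),Ro.from_rotvec(s["eef_rot"])) if base is None else base
    a=np.radians(yaw)/2; T=Ro.from_rotvec(np.pi*np.array([np.cos(a),np.sin(a),0]))
    print(np.round(R.inv().apply(np.array([x,y,z])-p),4).tolist(),np.round((R.inv()*T).as_rotvec(),4).tolist())
    return np.array([x,y,z]),T
E
python3 - <<'E'
from h import *
b=to(.513,.2083,.19,21); to(.513,.2083,.061,21,b)
E
```

```text
[0.5533, -0.5306, 0.0413] [-0.0, 0.0, 0.0543]
[0.0, -0.0, 0.129] [0.0, 0.0, 0.0]
```

Request:
play_rows([
  [[0.5533,-0.5306,0,0,0,0.0543,0],[0.5533,-0.5306,0,0,0,0.0543,0],[0.5533,-0.5306,0,0,0,0.0543,0],[0.5533,-0.5306,0,0,0,0.0543,0],[0.5533,-0.5306,0,0,0,0.0543,0],[0.5533,-0.5306,0,0,0,0.0543,0],[0.5533,-0.5306,0,0,0,0.0543,0],[0.5533,-0.5306,0,0,0,0.0543,0],[0.5533,-0.5306,0,0,0,0.0543,0],[0.5533,-0.5306,0,0,0,0.0543,0],[0.5533,-0.5306,0,0,0,0.0543,0],[0.5533,-0.5306,0,0,0,0.0543,0],[0.5533,-0.5306,0,0,0,0.0543,0],[0.5533,-0.5306,0,0,0,0.0543,0],[0.5533,-0.5306,0,0,0,0.0543,0],[0.5533,-0.5306,0,0,0,0.0543,0],[0.5533,-0.5306,0.0413,0,0,0.0543,0],[0.5533,-0.5306,0.0413,0,0,0.0543,0],[0.5533,-0.5306,0.0413,0,0,0.0543,0],[0.5533,-0.5306,0.0413,0,0,0.0543,0]],
])

```text
time_s: 2.6
position: [0.5136, 0.208, 0.1918]
eef_rot: [-3.089, -0.571, -0.004]
contact_force: [0.1, -0.0, 0.7]
opening: 0.0854
grip_force: 0.0
```

Run:
```python
from h import *
b=to(.513,.2083,.19,21); to(.513,.2083,.061,21)
print(monitor.observe()["q"])
im,d=get_image("side"); cv2.imwrite("pics/s1.png",cv2.resize(im[200:,120:440],None,fx=2.4,fy=2.4))
```

```text
[-0.0005, -0.0005, 0.0018] [0.0005, -0.0024, -0.0008]
[-0.0008, -0.0006, 0.1308] [0.0005, -0.0024, -0.0008]
[1.71114449e-01 4.18113684e-01 1.35581600e+00 3.13073533e-05
 1.36518453e+00 1.37614317e+00]
```

View pics/s1.png

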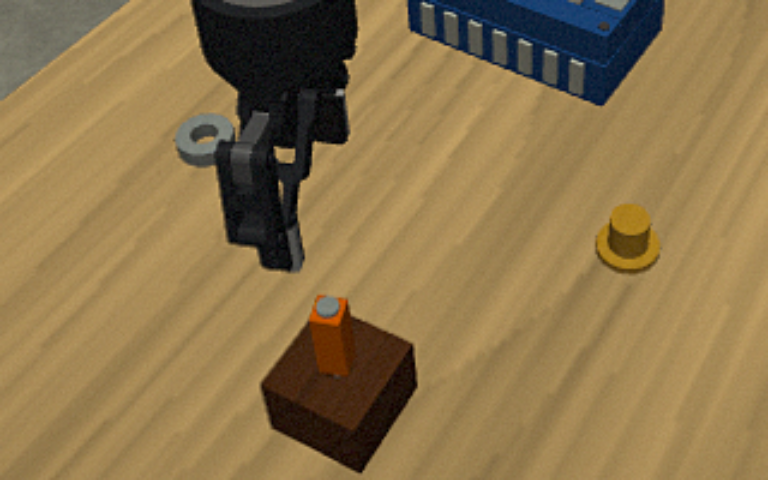

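The gripper is open above the punch, whose handle is at crop (330,330), and the way down is clear. Next I descend and grip.

Request:
play_rows([
  [[-0.0005,-0.0005,0.04,0,0,0,0],[-0.0005,-0.0005,0.08,0,0,0,0],[-0.0005,-0.0005,0.115,0,0,0,0],[-0.0005,-0.0005,0.13,0,0,0,0],[-0.0005,-0.0005,0.13,0,0,0,0],[-0.0005,-0.0005,0.13,0,0,0,255],[-0.0005,-0.0005,0.13,0,0,0,255],[-0.0005,-0.0005,0.13,0,0,0,255],[-0.0005,-0.0005,0.13,0,0,0,255],[-0.0005,-0.0005,0.13,0,0,0,255],[-0.0005,-0.0005,0.13,0,0,0,255],[-0.0005,-0.0005,0.13,0,0,0,255],[-0.0005,-0.0005,0.13,0,0,0,255],[-0.0005,-0.0005,0.13,0,0,0,255],[-0.0005,-0.0005,0.13,0,0,0,255]],
], newtons=80)

```text
time_s: 4.15
position: [0.5126, 0.2087, 0.0608]
eef_rot: [3.089, 0.573, 0.002]
contact_force: [-1.4, -1.1, 6.3]
opening: 0.0194
grip_force: 77.9
```

Run:
```python
from h import *
s=monitor.observe(); print(s["position"],s["eef_rot"],s["contact_force"],s["torque"])
```

```text
[0.51264189 0.20868468 0.06081427] [3.08893181e+00 5.72538392e-01 2.09830808e-03] [-1.40053275 -1.08378024  6.2848492 ] [-0.07998759  0.14262581 -0.03250347]
```

Request:
play_rows([
  [[0,0,-0.02,0,0,0,255],[0,0,-0.05,0,0,0,255],[0,0,-0.09,0,0,0,255],[0,0,-0.13,0,0,0,255],[0,0,-0.13,0,0,0,255]],
])

```text
time_s: 4.65
position: [0.5142, 0.2091, 0.1952]
eef_rot: [3.089, 0.573, 0.016]
contact_force: [0.9, -0.8, -1.0]
opening: 0.0191
grip_force: 78.1
```

Run:
```python
from h import *
s=monitor.observe(); print(s["position"],s["eef_rot"],s["contact_force"],s["opening"])
b=to(.5458,-.1895,.185,21); to(.5458,-.1895,.14,21,b)
```

```text
[0.51418401 0.20905812 0.19522416] [3.08880976 0.57278398 0.01559148] [ 0.93194081 -0.76971943 -1.03887393] 0.019095191383801037
[-0.1135, 0.3834, 0.0098] [0.0019, -0.0097, 0.0002]
[0.0, -0.0, 0.045] [0.0, 0.0, 0.0]
```

Request:
play_rows([
  [[-0.112,0.3833,0,0,0,0,255],[-0.112,0.3833,0,0,0,0,255],[-0.112,0.3833,0,0,0,0,255],[-0.112,0.3833,0,0,0,0,255],[-0.112,0.3833,0,0,0,0,255],[-0.112,0.3833,0,0,0,0,255],[-0.112,0.3833,0,0,0,0,255],[-0.112,0.3833,0,0,0,0,255],[-0.112,0.3833,0,0,0,0,255],[-0.112,0.3833,0,0,0,0,255],[-0.112,0.3833,0.02,0,0,0,255],[-0.112,0.3833,0.035,0,0,0,255],[-0.112,0.3833,0.035,0,0,0,255],[-0.112,0.3833,0.035,0,0,0,255],[-0.112,0.3833,0.035,0,0,0,255]],
])

```text
time_s: 6.15
position: [0.5455, -0.1889, 0.1559]
eef_rot: [3.088, 0.574, 0.002]
contact_force: [0.2, -0.1, -0.8]
opening: 0.0191
grip_force: 78.5
```

Run:
```python
from h import *
s=monitor.observe(); p=np.array(s["position"]);print(p,s["eef_rot"],s["contact_force"],s["torque"])
R=Ro.from_rotvec(s["eef_rot"])
for n in("side","top"):
    im,d=get_image(n); cv2.imwrite(f"pics/{n}2.png",im); np.save(f"{n}2.npy",d)
    tip=p+R.apply([0,0,.053]); pts=proj(n,[tip,p+R.apply([0,0,.011]),[.5458,-.1895,.078]]); print(n,pts.round(1))
    if n=="side":
        c=pts[0].round().astype(int); x0,y0=c-[40,35]; q=cv2.resize(im[y0:y0+60,x0:x0+80],None,fx=10,fy=10,interpolation=2)
        for pt,col in zip(pts,[(0,255,0),(255,255,0),(255,0,255)]): cv2.drawMarker(q,tuple(((pt-[x0,y0]+.5)*10).astype(int).tolist()),col,0,20,1)
        cv2.imwrite("pics/c3.png",q); print(x0,y0)
```

```text
[ 0.54549882 -0.18890308  0.15593762] [3.08785280e+00 5.73698425e-01 1.76723484e-03] [ 0.20744704 -0.08539123 -0.84982152] [0.04687928 0.00861177 0.01419089]
side [[360.2 180.7]
 [360.9 163.5]
 [359.8 190.2]]
320 146
top [[354.  205.4]
 [355.6 203.5]
 [353.4 206.4]]
```

View pics/c3.png

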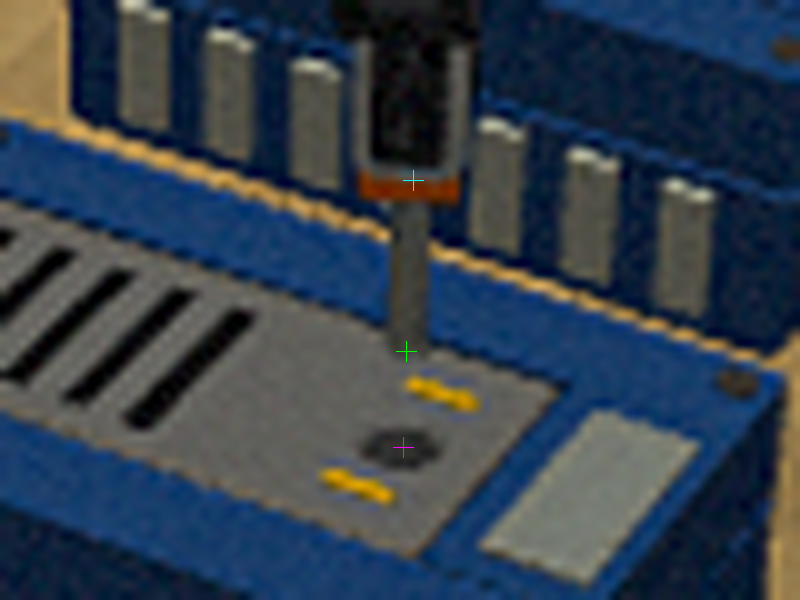

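The pin tip is at crop (406,350) and the hole at (402,448). Both match the projections to under about 1 mm, so I lower the pin to the mouth and then feel for the button.

Request:
play_rows([
  [[0,0.0006,0.012,0,0,0,255],[0,0.0006,0.022,0,0,0,255],[0,0.0006,0.025,0,0,0,255],[0,0.0006,0.027,0,0,0,255],[0,0.0006,0.028,0,0,0,255],[0,0.0006,0.028,0,0,0,255],[0,0.0006,0.028,0,0,0,255]],
])

```text
time_s: 6.95
position: [0.5454, -0.19, 0.1273]
eef_rot: [3.089, 0.572, 0.001]
contact_force: [0.1, 0.0, -0.5]
opening: 0.0194
grip_force: 78.5
```

Request:
play_rows([
  [[0,0,0.001,0,0,0,255],[0,0,0.002,0,0,0,255],[0,0,0.003,0,0,0,255],[0,0,0.003,0,0,0,255],[0,0,0.003,0,0,0,255]],
])

```text
time_s: 7.45
position: [0.5453, -0.1899, 0.124]
eef_rot: [-3.089, -0.572, 0.0]
contact_force: [0.2, -0.6, -0.3]
opening: 0.0189
grip_force: 78.5
```

Request:
play_rows([
  [[0,0,0.001,0,0,0,255],[0,0,0.002,0,0,0,255],[0,0,0.003,0,0,0,255],[0,0,0.003,0,0,0,255],[0,0,0.003,0,0,0,255]],
])

```text
time_s: 7.95
position: [0.5453, -0.1899, 0.121]
eef_rot: [-3.089, -0.572, 0.0]
contact_force: [0.4, 0.4, -0.7]
opening: 0.0192
grip_force: 78.5
```

Request:
play_rows([
  [[0,0,0.001,0,0,0,255],[0,0,0.002,0,0,0,255],[0,0,0.003,0,0,0,255],[0,0,0.003,0,0,0,255],[0,0,0.003,0,0,0,255]],
])

```text
time_s: 8.45
position: [0.5453, -0.1899, 0.118]
eef_rot: [-3.089, -0.572, 0.0]
contact_force: [0.0, 0.8, -1.3]
opening: 0.0194
grip_force: 78.5
```

Request:
play_rows([
  [[0,0,0.001,0,0,0,255],[0,0,0.002,0,0,0,255],[0,0,0.003,0,0,0,255],[0,0,0.003,0,0,0,255],[0,0,0.003,0,0,0,255]],
])

```text
time_s: 8.95
position: [0.5454, -0.19, 0.1153]
eef_rot: [3.089, 0.573, 0.001]
contact_force: [0.2, 0.1, 2.4]
opening: 0.0191
grip_force: 78.6
```

Request:
play_rows([
  [[0,0,0.001,0,0,0,255],[0,0,0.002,0,0,0,255],[0,0,0.003,0,0,0,255],[0,0,0.0035,0,0,0,255],[0,0,0.0035,0,0,0,255],[0,0,0.0035,0,0,0,255]],
])

```text
time_s: 9.55
position: [0.5454, -0.19, 0.1117]
eef_rot: [3.089, 0.572, 0.001]
contact_force: [0.2, 0.9, 6.0]
opening: 0.0192
grip_force: 78.9
```

Request:
play_rows([
  [[0,0,0.0003,0,0,0,255],[0,0,0.0006,0,0,0,255],[0,0,0.0006,0,0,0,255],[0,0,0.0006,0,0,0,255]],
])

```text
time_s: 9.95
position: [0.5454, -0.19, 0.1112]
eef_rot: [3.089, 0.572, 0.001]
contact_force: [-0.3, 0.6, 5.0]
opening: 0.0188
grip_force: 79.0
```

Run:
```python
from h import *
z=[];f=[]
for i in range(5):
    s=monitor.observe(); z.append(s["position"][2]); f.append(s["contact_force"]); find=get_image("side")
print(np.round(z,5),np.round(f,2).tolist(),s["time_s"])
```

```text
[0.11117 0.11115 0.11116 0.11117 0.11114] [[-0.25, 0.64, 4.97], [-0.66, 0.72, 5.73], [-0.6, 0.87, 4.05], [-2.03, 0.59, 5.66], [-1.72, 0.75, 5.45]] 10.15
```

Request:
play_rows([
  [[0,0,0.0005,0,0,0,255],[0,0,0.001,0,0,0,255],[0,0,0.001,0,0,0,255],[0,0,0.001,0,0,0,255]],
])

```text
time_s: 10.6
position: [0.5455, -0.19, 0.1107]
eef_rot: [3.088, 0.572, 0.001]
contact_force: [-1.2, 1.0, 8.1]
opening: 0.0192
grip_force: 79.7
```

```bash
cat > f.py <<'E'
from h import *
f=[];p=[]
for i in range(5):
    s=monitor.observe(); p.append(s["position"]); f.append(s["contact_force"]); get_image("top")
print(np.mean(p,0).round(5),np.mean(f,0).round(2),np.std(f,0).round(2),np.round(s["torque"],2),s["time_s"])
E
python3 f.py
```

```text
[ 0.54549 -0.18999  0.11064] [-1.14  0.85  8.53] [0.44 0.47 0.4 ] [ 0.25  0.31 -0.  ] 10.8
```

The button is held down at about 9.4 N. Now I push gently along drive +x, which in tool axes is (0.924, 0.383).

Request:
play_rows([
  [[0.0006,0.0002,0,0,0,0,255],[0.0012,0.0005,0,0,0,0,255],[0.0018,0.0007,0,0,0,0,255],[0.0024,0.001,0,0,0,0,255],[0.003,0.0012,0,0,0,0,255],[0.0036,0.0015,0,0,0,0,255],[0.0042,0.0017,0,0,0,0,255],[0.0046,0.0019,0,0,0,0,255],[0.0046,0.0019,0,0,0,0,255]],
])

```text
time_s: 11.75
position: [0.5503, -0.1901, 0.1106]
eef_rot: [3.088, 0.573, 0.0]
contact_force: [-2.1, 1.7, 9.1]
opening: 0.0192
grip_force: 79.7
```

```bash
python3 f.py
```

```text
[ 0.55031 -0.19011  0.11061] [-2.32  1.12  9.65] [0.17 0.65 0.44] [ 0.23  0.5  -0.02] 11.95
```

Request:
play_rows([
  [[0.0009,0.0004,0,0,0,0,255],[0.0018,0.0008,-0.0001,0,0,0,255],[0.0028,0.0011,-0.0001,0,0,0,255],[0.0037,0.0015,-0.0001,0,0,0,255],[0.0046,0.0019,-0.0001,0,0,0,255],[0.0055,0.0023,-0.0001,0,0,0,255],[0.0065,0.0027,-0.0001,0,0,0,255],[0.0074,0.0031,-0.0001,0,0,0,255],[0.0074,0.0031,-0.0001,0,0,0,255]],
])

```text
time_s: 12.9
position: [0.5583, -0.1903, 0.1107]
eef_rot: [3.089, 0.573, 0.0]
contact_force: [-1.0, 1.2, 8.5]
opening: 0.019
grip_force: 79.6
```

```bash
python3 f.py
```

```text
[ 0.55835 -0.19032  0.11066] [-1.49  0.95  8.75] [0.36 0.19 0.53] [ 0.25  0.44 -0.  ] 13.1
```

Request:
play_rows([
  [[0.0009,0.0004,0,0,0,0,255],[0.0018,0.0008,0,0,0,0,255],[0.0028,0.0011,0,0,0,0,255],[0.0037,0.0015,0,0,0,0,255],[0.0046,0.0019,0,0,0,0,255],[0.0055,0.0023,0,0,0,0,255],[0.0065,0.0027,0,0,0,0,255],[0.0074,0.0031,0,0,0,0,255],[0.0083,0.0034,0,0,0,0,255],[0.0092,0.0038,0,0,0,0,255],[0.0102,0.0042,0,0,0,0,255],[0.0111,0.0046,0,0,0,0,255],[0.012,0.005,0,0,0,0,255],[0.0129,0.0054,0,0,0,0,255],[0.0129,0.0054,0,0,0,0,255]],
])

```text
time_s: 14.65
position: [0.5723, -0.1907, 0.1107]
eef_rot: [3.089, 0.573, 0.0]
contact_force: [-2.4, 0.9, 9.6]
opening: 0.0195
grip_force: 79.6
```

```bash
python3 f.py
python3 - <<'E'
from h import *
im,d=get_image("side"); im=im[110:240,260:430]; cv2.imwrite("pics/s3.png",cv2.resize(im,None,fx=4.5,fy=4.5,interpolation=2))
E
```

```text
[ 0.57232 -0.19068  0.11069] [-1.74  1.31  9.33] [0.47 0.33 0.45] [ 0.32  0.47 -0.01] 14.85
```

View pics/s3.png

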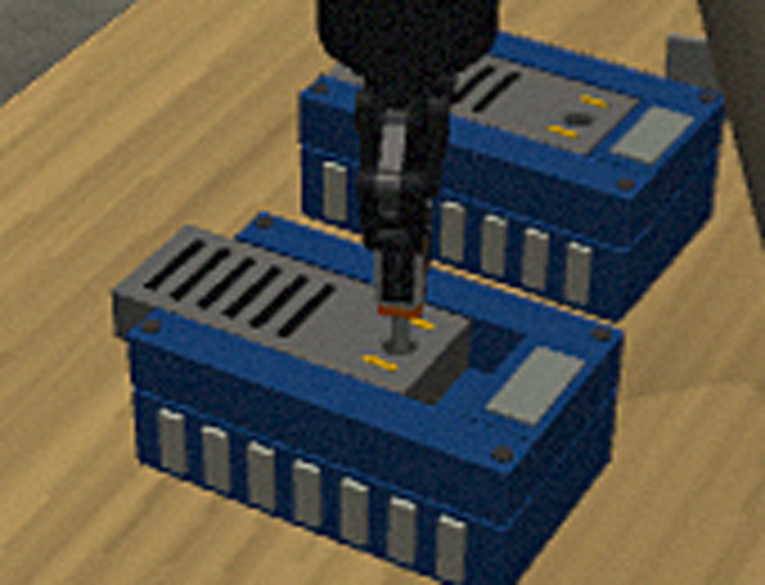

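The slide is coming out with the pin at crop (398,345) in the hole. I carry on.

Request:
play_rows([
  [[0.0009,0.0004,0,0,0,0,255],[0.0018,0.0008,0,0,0,0,255],[0.0028,0.0011,0,0,0,0,255],[0.0037,0.0015,0,0,0,0,255],[0.0046,0.0019,0,0,0,0,255],[0.0055,0.0023,0,0,0,0,255],[0.0065,0.0027,0,0,0,0,255],[0.0074,0.0031,0,0,0,0,255],[0.0083,0.0034,0,0,0,0,255],[0.0092,0.0038,0,0,0,0,255],[0.0102,0.0042,0,0,0,0,255],[0.0111,0.0046,0,0,0,0,255],[0.012,0.005,0,0,0,0,255],[0.0129,0.0054,0,0,0,0,255],[0.0129,0.0054,0,0,0,0,255]],
])

```text
time_s: 16.45
position: [0.5863, -0.191, 0.1107]
eef_rot: [3.089, 0.573, 0.0]
contact_force: [-2.0, 2.4, 8.5]
opening: 0.0189
grip_force: 79.6
```

```bash
python3 f.py
```

```text
[ 0.5863  -0.19104  0.1107 ] [-2.41  1.65  8.76] [0.39 0.4  0.24] [ 0.27  0.4  -0.03] 16.65
```

Request:
play_rows([
  [[0.0009,0.0003,0,0,0,0,255],[0.0018,0.0006,0,0,0,0,255],[0.0028,0.0009,0,0,0,0,255],[0.0037,0.0013,0,0,0,0,255],[0.0046,0.0016,0,0,0,0,255],[0.0055,0.002,0,0,0,0,255],[0.0065,0.0024,0,0,0,0,255],[0.0074,0.0028,0,0,0,0,255],[0.0083,0.0031,0,0,0,0,255],[0.0092,0.0035,0,0,0,0,255],[0.0102,0.0039,0,0,0,0,255],[0.0102,0.0039,0,0,0,0,255]],
])

```text
time_s: 17.9
position: [0.5973, -0.1912, 0.1107]
eef_rot: [3.088, 0.572, 0.0]
contact_force: [-2.1, 1.0, 8.8]
opening: 0.0193
grip_force: 79.6
```

```bash
python3 f.py
```

```text
[ 0.59724 -0.19123  0.11073] [-1.95  1.03  8.93] [0.28 0.18 0.3 ] [ 0.14  0.45 -0.04] 18.1
```

Request:
play_rows([
  [[0.0006,0.0002,0,0,0,0,255],[0.0012,0.0005,0,0,0,0,255],[0.0018,0.0007,0,0,0,0,255],[0.0024,0.001,0,0,0,0,255],[0.0024,0.001,0,0,0,0,255],[0.0024,0.001,0,0,0,0,255]],
])

```text
time_s: 18.75
position: [0.5988, -0.1912, 0.1105]
eef_rot: [-3.089, -0.572, 0.004]
contact_force: [-6.2, 0.3, 10.1]
opening: 0.0192
grip_force: 79.7
```

Request:
play_rows([
  [[0.0004,0.0002,0,0,0,0,255],[0.0007,0.0003,0,0,0,0,255],[0.0007,0.0003,0,0,0,0,255],[0.0007,0.0003,0,0,0,0,255]],
])

```text
time_s: 19.15
position: [0.5991, -0.1912, 0.1104]
eef_rot: [-3.088, -0.572, 0.006]
contact_force: [-7.9, 0.3, 11.1]
opening: 0.0195
grip_force: 79.8
```

```bash
python3 f.py
```

```text
[ 0.59905 -0.19121  0.11044] [-7.93  0.32 10.93] [0.49 0.19 0.44] [ 0.14  1.86 -0.05] 19.35
```

Request:
play_rows([
  [[-0.0007,-0.0003,-0.0001,0,0,0,255],[-0.0014,-0.0006,-0.0001,0,0,0,255],[-0.0014,-0.0006,-0.0001,0,0,0,255]],
])

```text
time_s: 19.7
position: [0.5985, -0.1912, 0.1107]
eef_rot: [3.089, 0.572, -0.002]
contact_force: [-3.7, -0.3, 8.1]
opening: 0.019
grip_force: 79.6
```

```bash
python3 f.py
python3 - <<'E'
from h import *
v,u=np.mgrid[0:400,0:640]; e=np.array([np.cos(-.027),np.sin(-.027)])
for n in("side","top"):
    im,d=get_image(n); C=cloud(n,d)
    c=(C[...,:2]-[.5858,-.1906]); a=c@e; b=c@[-e[1],e[0]]
    # slide top beyond drive end, and rear wall gap
    m=(d>0)&(abs(C[...,2]-.079)<.006)&(abs(b)<.025)&(a>.08)&(a<.22)
    hs=cv2.cvtColor(im,cv2.COLOR_BGR2HSV)
    y=(hs[...,0]>15)&(hs[...,0]<35)&(hs[...,1]>100)&(abs(C[...,2]-.079)<.008)&(abs(b)<.03)&(abs(a)<.05)
    print(n,"front edge a-0.1:",np.percentile(a[m],[97,99,100])-.1,"bars a+.04",a[y].mean()+.04 if y.any() else None,y.sum())
    if n=="side": o=im[90:240,230:430]
cv2.imwrite("pics/s4.png",cv2.resize(o,None,fx=4,fy=4,interpolation=2))
E
```

```text
[ 0.59848 -0.19126  0.11068] [-4.33  0.61  8.83] [0.5  0.69 0.37] [ 0.06  0.97 -0.02] 19.9
side front edge a-0.1: [0.04999373 0.05193477 0.05398461] bars a+.04 0.05236946840003068 23Traceback (most recent call last):
  File "<stdin>", line 10, in <module>
    return _quantile_unchecked(
        a, q, axis, out, overwrite_input, method, keepdims, weights)
    return _ureduce(a,
                    func=_quantile_ureduce_func,
    ...<5 lines>...
                    overwrite_input=overwrite_input,
                    method=method)
    r = func(a, **kwargs)
    result = _quantile(arr,
                       quantiles=q,
    ...<2 lines>...
                       out=out,
                       weights=wgt)
    slices_having_nans = np.isnan(arr[-1, ...])
                                  ~~~^^^^^^^^^
IndexError: index -1 is out of bounds for axis 0 with size 0
```

The slide measures about 0.052 m out (front edge and bars agree), so it is at the end stop. I ease off and lift the pin out.

Request:
play_rows([
  [[-0.0003,-0.0001,-0.0005,0,0,0,255],[-0.0005,-0.0002,-0.002,0,0,0,255],[-0.0008,-0.0003,-0.004,0,0,0,255],[-0.0012,-0.0005,-0.007,0,0,0,255],[-0.002,-0.0008,-0.011,0,0,0,255],[-0.002,-0.0008,-0.018,0,0,0,255],[-0.002,-0.0008,-0.03,0,0,0,255],[-0.002,-0.0008,-0.05,0,0,0,255],[-0.002,-0.0008,-0.08,0,0,0,255],[-0.002,-0.0008,-0.08,0,0,0,255]],
])

```text
time_s: 21.05
position: [0.5983, -0.1918, 0.1951]
eef_rot: [3.084, 0.572, 0.01]
contact_force: [0.4, 0.3, 0.2]
opening: 0.019
grip_force: 78.5
```

```bash
python3 f.py
python3 - <<'E'
from h import *
e=np.array([np.cos(-.027),np.sin(-.027)])
im,d=get_image("side"); C=cloud("side",d)
c=(C[...,:2]-[.5858,-.1906]); a=c@e; b=c@[-e[1],e[0]]
m=(d>0)&(abs(C[...,2]-.079)<.006)&(abs(b)<.025)&(a>.08)&(a<.22)
hs=cv2.cvtColor(im,cv2.COLOR_BGR2HSV)
y=(hs[...,0]>15)&(hs[...,0]<35)&(hs[...,1]>100)&(abs(C[...,2]-.079)<.008)&(abs(b)<.03)&(abs(a)<.05)
print(np.percentile(a[m],[97,99,100])-.1,a[y].mean()+.04)
cv2.imwrite("pics/s5.png",cv2.resize(im[60:240,230:430],None,fx=3.3,fy=3.3,interpolation=2))
to(.513,.2085,.19,21)
E
```

```text
[ 0.59718 -0.19124  0.19158] [-0.   -0.07 -1.43] [0.39 0.34 0.89] [ 0.01 -0.02  0.04] 21.25
[0.05104597 0.0523045  0.05395183] 0.05326142131007141
[0.0652, -0.4029, -0.0003] [-0.0015, 0.0013, -0.0]
```

View pics/s5.png

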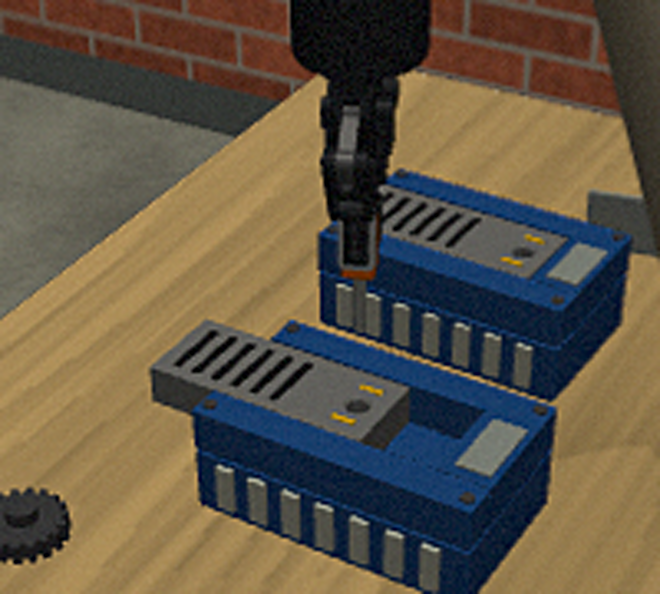

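The slide is fully out and the pin is clear. I return to the stand.

Request:
play_rows([
  [[0.0652,-0.4029,0,0,0,0,255],[0.0652,-0.4029,0,0,0,0,255],[0.0652,-0.4029,0,0,0,0,255],[0.0652,-0.4029,0,0,0,0,255],[0.0652,-0.4029,0,0,0,0,255],[0.0652,-0.4029,0,0,0,0,255],[0.0652,-0.4029,0,0,0,0,255],[0.0652,-0.4029,0,0,0,0,255],[0.0652,-0.4029,0,0,0,0,255],[0.0652,-0.4029,0,0,0,0,255],[0.0652,-0.4029,0,0,0,0,255],[0.0652,-0.4029,0.04,0,0,0,255],[0.0652,-0.4029,0.067,0,0,0,255],[0.0652,-0.4029,0.067,0,0,0,255],[0.0652,-0.4029,0.067,0,0,0,255]],
])

```text
time_s: 22.85
position: [0.5141, 0.2073, 0.1237]
eef_rot: [3.089, 0.57, 0.0]
contact_force: [-0.6, -0.5, -0.2]
opening: 0.0193
grip_force: 78.6
```

Run:
```python
from h import *
s=monitor.observe(); p=np.array(s["position"]);print(p,s["eef_rot"],s["contact_force"])
R=Ro.from_rotvec(s["eef_rot"]); im,d=get_image("side")
pts=proj("side",[p+R.apply([0,0,.053]),p+R.apply([0,0,.011]),[.513,.2085,.05]])
x0,y0=225,290; q=cv2.resize(im[y0:400,x0:x0+110],None,fx=5.4,fy=5.4,interpolation=2)
for pt,col in zip(pts,[(0,255,0),(255,255,0),(255,0,255)]): cv2.drawMarker(q,tuple(((pt-[x0,y0]+.5)*5.4).astype(int).tolist()),col,0,14,1)
cv2.imwrite("pics/c6.png",q); print(pts.round(1)); to(.5128,.2086,.061,21)
```

```text
[0.51411867 0.20727976 0.12374662] [3.08937500e+00 5.69725003e-01 2.37586387e-04] [-0.6377348  -0.49124234 -0.16443097]
[[258.6 342.2]
 [255.6 325. ]
 [260.1 351.2]]
[-0.0013, -0.0016, 0.0635] [0.0005, -0.0021, -0.0014]
```

View pics/c6.png

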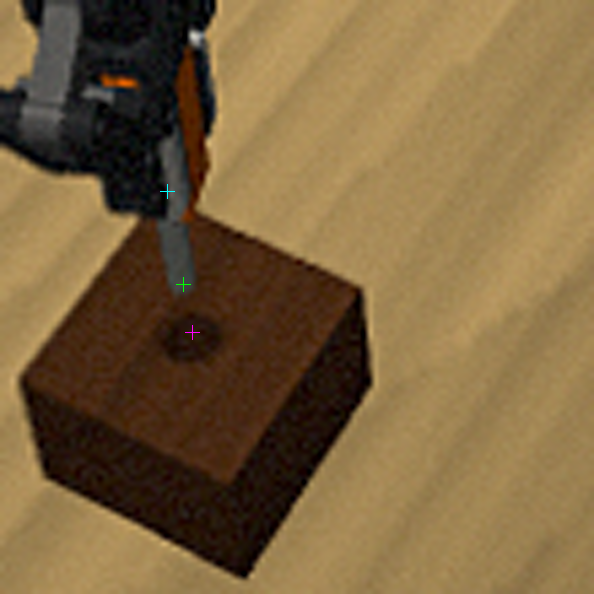

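The tip at (183,285) is just above the stand hole at (192,335), as predicted. I lower it with a 2 mm correction.

Request:
play_rows([
  [[-0.0013,-0.0014,0.005,0,0,0,255],[-0.0013,-0.0014,0.012,0,0,0,255],[-0.0013,-0.0014,0.02,0,0,0,255],[-0.0013,-0.0014,0.03,0,0,0,255],[-0.0013,-0.0014,0.04,0,0,0,255],[-0.0013,-0.0014,0.05,0,0,0,255],[-0.0013,-0.0014,0.057,0,0,0,255],[-0.0013,-0.0014,0.06,0,0,0,255],[-0.0013,-0.0014,0.0615,0,0,0,255],[-0.0013,-0.0014,0.0625,0,0,0,255],[-0.0013,-0.0014,0.0625,0,0,0,255]],
])

```text
time_s: 24.0
position: [0.5118, 0.2093, 0.0609]
eef_rot: [-3.089, -0.573, -0.001]
contact_force: [0.0, 0.4, -1.4]
opening: 0.0189
grip_force: 78.8
```

```bash
python3 f.py
```

```text
[0.51179 0.20925 0.06089] [-0.39  0.02 -0.66] [0.45 0.31 0.64] [-0.01  0.   -0.  ] 24.2
```

Request:
play_rows([
  [[0.0003,0,0.0004,0,0,0,255],[0.0003,0,0.0008,0,0,0,255],[0.0003,0,0.0008,0,0,0,255]],
])

```text
time_s: 24.55
position: [0.5118, 0.2093, 0.0608]
eef_rot: [3.089, 0.573, 0.001]
contact_force: [-2.7, -1.5, 9.4]
opening: 0.0192
grip_force: 79.8
```

Seated: about 10 N of contact at the same height as at the grasp. I release, then retreat.

Request:
play_rows([
  [[0,0,-0.0006,0,0,0,255],[0,0,-0.0006,0,0,0,150],[0,0,-0.0006,0,0,0,100],[0,0,-0.0006,0,0,0,0],[0,0,-0.0006,0,0,0,0],[0,0,-0.0006,0,0,0,0],[0,0,-0.0006,0,0,0,0],[0,0,-0.0006,0,0,0,0],[0,0,-0.0006,0,0,0,0],[0,0,-0.03,0,0,0,0],[0,0,-0.07,0,0,0,0],[0,0,-0.12,0,0,0,0],[0,0,-0.15,0,0,0,0],[0,0,-0.15,0,0,0,0],[0,0,-0.15,0,0,0,0]],
])

```text
time_s: 26.05
position: [0.5117, 0.2093, 0.2098]
eef_rot: [-3.089, -0.573, -0.001]
contact_force: [0.0, -0.2, -0.6]
opening: 0.0856
grip_force: 0.0
```

Run:
```python
from h import *
im,d=get_image("side"); C=cloud("side",d); v,u=np.mgrid[0:400,0:640]
w=(abs(u-260)<45)&(v>310)&(d>0)&(abs(C[...,2]-.106)<.006)
print(C[w].mean(0),np.percentile(C[w][:,2],[5,50,95]),w.sum())
cv2.imwrite("pics/s7.png",cv2.resize(im[100:400,180:460],None,fx=2,fy=2))
```

```text
[0.50973856 0.2120992  0.10599835] [0.1005762  0.1059663  0.10971325] 188
```

View pics/s7.png

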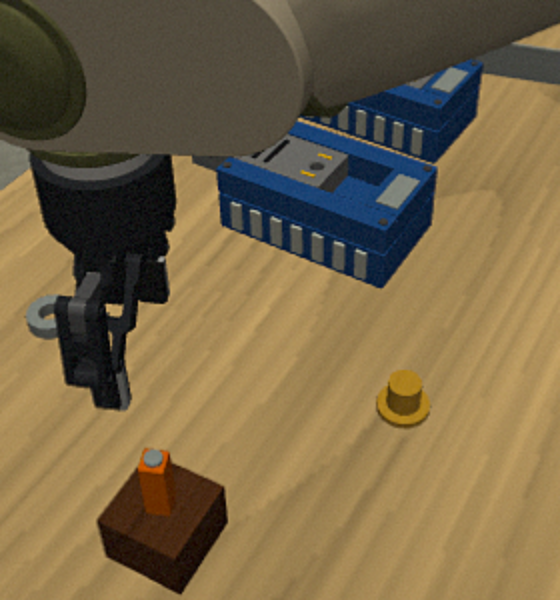

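The punch stands upright at (155,485), with its top 106 mm above the bench, so it is fully seated. The slide is still out at (320,165), and the robot is touching nothing.

```bash
python3 -c "
from h import *
print(manip.sign_off())"
```

```text
the job is handed in; nothing more can be done
None
```

I pushed the slide out to its end stop with the button held down, put the punch back upright and fully down in its stand, and handed the job in at about 26 s; the gear, bearing and bushing were not touched.

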